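# Hang a stick battery upright and gate it into its desk charger

## Robot

A 6-joint arm with a two-finger parallel gripper is mounted at the origin on a cart in front of the work surface, level with it; the furniture and walls round the work are solid. World frame = base frame: x ahead of the robot, y to its left, z up, the work surface at z = 0. Lengths are in m, angles in rad, forces in N, time in s.
With the tool pointing down it reaches from about 0.325 to 0.775 m from the base axis. Payload 9.3 kg.
Tool frame: the origin (TCP) lies on the centre line of the jaws, within the pads' length; the fingertips stand 19 mm ahead of it and the grasp point (between the pads) is the TCP; z points along the fingers, y is the line along which they close (so a half turn about z gives the same grasp; the last joint's range is limited). The gripper opens to 85 mm and grips with 20 to 120 N. Pads are 22 mm wide; open, the fingers measure 114 mm over their backs; the gripper's body (76 mm by 85 mm) begins 54 mm behind the grasp point. The pads swing forward as they close: fully open they stand 13 mm farther back than shut.
Start: joints at [-1.409, 0.259, 0.021, 1.334, 0, 1.418], TCP at [0.17, -0.523, 0.25] pointing down, gripper open.
Joint ranges: [-3.04, 3.04], [-0.91, 1.82], [-1.04, 1.36], [-1.92, 1.95], [-1.52, 1.45], [-3.14, 3.14]. Speed limits (rad/s): [2.22, 2.22, 2.79, 3.14, 3.14, 3.14].

## Interface

Orientations are given as a rotation vector (axis times angle).
In Python, from bench import status, eyes, close_job, spotter gives the robot as it stands.
- The arm moves only by the tool step_arm, never from a script. Its argument "deltas" is a list that holds one entry, the list of rows, each a list of 6 numbers: the shift along the world's x, y, z as a fraction of full scale, then the turn, a rotation vector about the world's x, y, z as a fraction of full scale. In form: [[[tx, ty, tz, rx, ry, rz], ...]]. A call has 1 to 5 rows; each row shifts and turns the commanded pose from where the row before left it; what a row does not reach is not made up. Full scale, the value 1, is 3 cm for a shift and 0.12 rad for a turn. A row lasts 1/8 s, in which the tool goes at most 62.5 mm and 10.7 degrees, less where a joint would pass 70% of its speed; a pose out of reach is approached as far as the arm can. A call with a number of a shift or a turn outside -1 to 1 is refused whole. A call with a gripper value outside its range is refused whole. "grip" is the closure, from -1 (fully open) to 1 (shut), set as the call begins (left out, the last holds). The fingers move at their own pace and stop on an object; the grip force is fixed at half the most. Time passes only in rows, so rows that do not move let the fingers close. It gives the time, the measured TCP pose, the force, the opening and the grip force at its end, in the units of the state.
- status.read_state(): the state, without advancing time (a new reading comes with each control period).
- eyes.camera(name): name is "scene" or "top" or "wrist"; returns a dict with "img" (480x640x3 uint8, blue, green, red), "fx", "fy", "cx", "cy" (pixels), "R" (3x3) and "t" (3): a world point X has camera coordinates R X + t. Camera axes: x right, y down, z forward; pixel columns grow to the right and rows downward; lengths in m; the calibration is good to about 2 mm. A picture is of the moment at which its call begins. There is no depth.
- close_job(): hands the job in; it is judged then, once.
Trained networks look in a picture, given as the dict that the camera call returned (one of the last four; its "shot" number tells which), for a name from the list of things; names that differ only in an ending like _2 or _b are one class to them, and where a whole thing is asked for, a point or a joint stands for the part that bears it (a point fixed in the world has none). Each returns a list of dicts, best first, with "conf" (0 to 1); they miss things now and then, are a little off and sometimes report something else, mostly with a low value. They report only what shows in the picture. A call takes as long as a camera call. They do not tell look-alikes from the thing itself.
- spotter.regions_of(thing, picture): "pixels" (480x640 bool, what is visible of it).
- spotter.place_of(thing, picture): "xyz" ([x, y, z] in m, in world coordinates, good to about 4 mm: a listed point, or the origin of a listed thing).
The state is a dict: "time_s": time; "joint_pos": joint angles; "dq": joint speeds; "effort": joint torques, N m; "position": TCP position; "tool_rot": TCP orientation; "force": force on the tool from outside, world axes, zero at the start; "torque": the same for the moment, N m; "finger_gap": finger opening in m; "finger_force": force on a finger pad.
Only numpy, scipy, OpenCV 4.12 (cv2) and the standard library are available. Lean on these libraries where they do the work, as an engineer would, in place of code of your own. Each camera call takes 0.05 s, during which the arm holds its last target. There are 200 camera calls.

## Task

Put the spare stick battery lying on the desk into the upright charger. Pick it up by the two round bosses on its sides and ease the grip so that it swings to hang upright, boss end up, clear of the desk; then take a firm hold again and lower it into the bay until it stands on the bay floor before letting go. Push the gate fully shut so that the battery is pressed home against the contacts, and leave the other things on the desk where they are.

Things in the scene. Friction and masses are not known exactly. Their poses are not given: they have to be found in the camera images.
- module: the stick battery: a grey rounded bar, 140 mm long (its x), 44 mm wide (its y), 36 mm thick (its z), 0.4 to 0.6 kg, centre of mass 9 mm from its middle towards the foot. It lies on a broad face with its boss end roughly towards the robot. Origin: centre of the underside as it lies. +x end: the boss end (top when it stands), -x end: the foot. Either broad face may look to the front of the bay
- module_bosses (a point): middle between the bosses, 16 mm from the top end, 18 mm above the desk as it lies. Bosses: round flat steel studs, 8 mm across, 4 mm out of each side face, 52 mm over the pair along the battery's y. Pinched hard (90 N) the battery sags little about them when lifted; as the grip is eased bit by bit to 20 N or less it swings to hang; below about 8 N it slips
- module_foot (a point): the centre of the battery's foot end face, 124 mm from the bosses along the length (room needed below them to hang)
- charger: the fixed desk charger, base plate 115 x 94 x 10 mm. Origin: centre of its underside; x points from the bay's open front to its back, y to its left, z up. The bay is open in front and on top: side walls with inner faces 52 mm apart, 92 mm high over the desk, with outward-flared lips up to 106 mm; the back housing (face at x = +26 mm) is 128 mm high
- bay (a point): on the bay floor (10 mm above the desk): set the centre of the battery's foot here, with its 44 mm width along the charger's y. Its back is then 4 mm short of the sprung contact block; 10 mm further forward or 5 mm further back is still good. When home, the foot's centre lies about 9 mm further back
- contacts (a joint): how far the sprung contact block at the back of the bay is pressed in (m): 0 untouched, 0.005 with the battery home. 250 N/m, centred 45 mm above the desk
- gate (a joint): the gate's angle (rad): 0 shut across the front of the bay; 1.2 to 1.7 at the start, open and pointing towards the robot, and growing as it turns clear of the bay anticlockwise from above. It turns about an upright axis and stays where it is left; it needs 1 to 3 N at the tab
- gate_hinge (a point): the gate's upright hinge axis, at the right front corner of the bay (charger x = -16.5 mm, y = -40 mm), 95 mm above the desk
- gate_tab (a point): middle of the tab's outer face at the gate's free end, 92 mm from the hinge axis, 95 mm above the desk. The gate is a 7 mm aluminium plate, 94 mm high; the tab (68 to 108 mm from the hinge) reaches 120 mm. Push the tab from outside: from the right while open, from the front as it shuts. Shut, it stands out left of the bay, so the gripper's body passes the standing battery (top at 150 mm)
- torch: dark pocket torch, 131 mm long, lying to the left; leave it alone
- cell_a: small round cell, 18 mm across and 66 mm tall, standing to the left; leave it alone
- mouse: dark computer mouse, 102 x 59 x 38 mm, to the right; leave it alone
Things that resemble listed ones, but are neither listed nor needed, are in the scene too. Leave any turquoise look-alike of the module alone.

How it is judged:
By the outcome, as a careful person would: the job done as asked, in the order asked, and still so for the second after the job is handed in, with the robot touching nothing.
It also fails if it takes over 70 s, if anything falls off the work surface, if the arm or the gripper's body presses on something with over 40 N, if the wrist force passes 120 N, or if a joint passes its speed limit or range.

## Working session

There is one attempt and no reset: what is moved stays moved. The work goes in short steps, Python scripts to look and compute and a tool call to move; the robot and the scene stay as the last step left them, time stands still between calls to the robot, and variables do not carry over. Pictures are saved under pics/ and viewed, at most 11 in all, crops included, and the job is handed in when it is done.

Besides the shell and the picture viewer there is one more tool, called after ">>>" by a JSON object that holds its "api" and its "payload". step_arm: Moves the arm, as the interface text tells. Its arguments: {"type":"object","properties":{"deltas":{"type":"array","items":{"type":"array","items":{"type":"array","items":{"type":"number"}}}},"grip":{"type":"number"}},"required":["deltas"]}

```bash
mkdir -p pics; cat > h.py <<'E'
import numpy as np, cv2
from bench import status, eyes, close_job, spotter
def proj(p,X):
    c=p["R"]@np.array(X)+np.array(p["t"]).ravel(); return p["fx"]*c[0]/c[2]+p["cx"],p["fy"]*c[1]/c[2]+p["cy"]
def ray(p,u,v,z):
    R=np.array(p["R"]);t=np.array(p["t"]).ravel();C=-R.T@t
    d=R.T@np.array([(u-p["cx"])/p["fx"],(v-p["cy"])/p["fy"],1]); return C+d*(z-C[2])/d[2]
def st():
    s=status.read_state(); print({k:np.round(s[k],3).tolist() for k in("time_s","position","tool_rot","force","finger_gap","finger_force","joint_pos")})
E
python3 - <<'E'
from h import *
st()
for n in("scene","top"):
    p=eyes.camera(n); cv2.imwrite(f"pics/{n}0.png",p["img"])
    for th in("module","module_bosses","module_foot","charger","bay","gate_hinge","gate_tab","torch","cell_a","mouse"):
        try:
            for r in spotter.place_of(th,p)[:3]: print(n,th,np.round(r["xyz"],3),round(r["conf"],2),np.round(proj(p,r["xyz"])))
        except Exception as e: print(n,th,e)
E
```

```text
{'time_s': 0.0, 'position': [0.17, -0.523, 0.25], 'tool_rot': [-3.101, -0.492, 0.0], 'force': [0.982, -0.056, 0.947], 'finger_gap': 0.085, 'finger_force': 0.0, 'joint_pos': [-1.409, 0.259, 0.021, 1.334, -0.0, 1.418]}
scene module [ 0.535 -0.016 -0.   ] 0.91 [333. 252.]
scene module [ 0.568  0.143 -0.002] 0.78 [280. 272.]
scene module_bosses [0.617 0.174 0.019] 0.81 [260. 262.]
scene module_bosses [0.548 0.032 0.02 ] 0.69 [317. 251.]
scene module_bosses [ 0.625  0.357 -0.002] 0.68 [200. 298.]
scene module_foot [ 0.512 -0.085  0.017] 0.93 [357. 240.]
scene module_foot [0.508 0.111 0.011] 0.66 [304. 274.]
scene bay [ 0.643 -0.234  0.013] 0.64 [362. 200.]
scene gate_hinge [ 0.649 -0.239 -0.002] 0.7 [361. 203.]
scene gate_hinge [ 0.628 -0.279  0.094] 0.69 [377. 175.]
scene gate_tab [ 0.543 -0.238  0.094] 0.65 [388. 192.]
scene torch [ 0.448  0.454 -0.003] 0.97 [204. 362.]
scene torch [ 0.555 -0.438  0.002] 0.33 [426. 191.]
scene cell_a [ 0.556 -0.437  0.001] 0.68 [426. 191.]
scene cell_a [ 0.626  0.356 -0.004] 0.67 [200. 299.]
scene mouse [ 0.556 -0.438  0.001] 0.6 [426. 191.]
top module [ 0.572  0.144 -0.   ] 0.65 [280. 235.]
top module [ 0.535 -0.019 -0.004] 0.63 [330. 247.]
top module [0.617 0.169 0.018] 0.54 [272. 221.]
top module_bosses [0.545 0.035 0.02 ] 0.62 [313. 242.]
top module_bosses [0.615 0.171 0.02 ] 0.61 [271. 221.]
top module_foot [0.514 0.111 0.018] 0.84 [289. 252.]
top module_foot [ 0.513 -0.081  0.018] 0.68 [349. 252.]
top charger [ 0.652 -0.239  0.003] 0.74 [397. 211.]
top bay [ 0.646 -0.238  0.01 ] 0.76 [397. 212.]
top bay [ 0.446  0.452 -0.001] 0.5 [184. 274.]
top gate_hinge [ 0.626 -0.276  0.098] 0.92 [413. 211.]
top gate_tab [ 0.544 -0.241  0.095] 0.49 [402. 237.]
top torch [ 0.447  0.449 -0.003] 0.9 [185. 274.]
top cell_a [ 0.624  0.36  -0.003] 0.44 [214. 221.]
top mouse [ 0.553 -0.438  0.002] 0.64 [459. 240.]
```

```bash
python3 - <<'E'
import cv2,numpy as np
a=cv2.imread("pics/scene0.png");b=cv2.imread("pics/top0.png")
A=cv2.resize(a[140:390,150:480],(792,600));cv2.imwrite("pics/sc.png",A)
B=cv2.resize(b[170:300,240:440],None,fx=4,fy=4);cv2.imwrite("pics/tc.png",B)
E
```

```text
(no output)
```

View pics/sc.png

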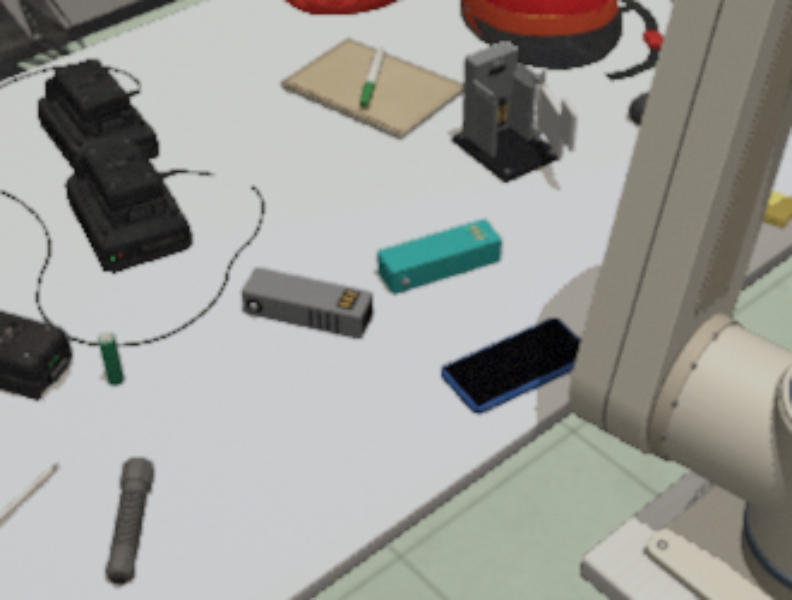

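View pics/tc.png

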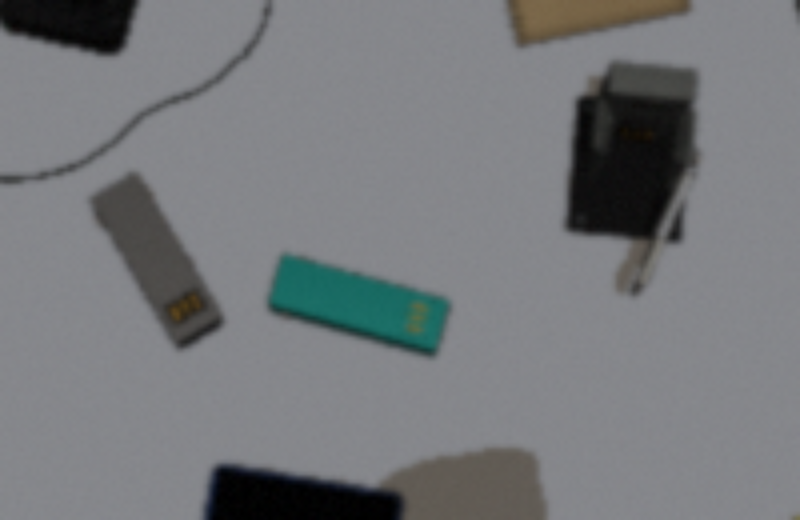

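Candidates: the grey bar at scene pixel (280,272) and the turquoise one at (333,252). The grey one is the module. In the crop its boss shows at (255,305), which is the end away from the robot, not towards it. I'll move above it and check with the wrist camera. The charger is at scene (362,200), with its gate open towards the robot.

>>> {"api": "step_arm", "payload": {"deltas": [[[0.56,0.92,0,0,0,0.07],[0.56,0.92,0,0,0,0.07],[0.56,0.92,0,0,0,0.07],[0.56,0.92,0,0,0,0.07],[0.56,0.92,0,0,0,0.07]]], "grip": -1}}

```text
time_s: 1.72
position: [0.2547, -0.384, 0.2504]
tool_rot: [3.091, 0.558, 0.0]
force: [0.3, -0.7, -0.7]
finger_gap: 0.0856
finger_force: 0.0
```

>>> {"api": "step_arm", "payload": {"deltas": [[[0.56,0.92,0,0,0,0.07],[0.56,0.92,0,0,0,0.07],[0.56,0.92,0,0,0,0.07],[0.56,0.92,0,0,0,0.07],[0.56,0.92,0,0,0,0.07]]]}}

```text
time_s: 2.35
position: [0.3387, -0.2461, 0.2504]
tool_rot: [3.079, 0.622, 0.0]
force: [0.2, -0.2, 0.1]
finger_gap: 0.0852
finger_force: 0.0
```

>>> {"api": "step_arm", "payload": {"deltas": [[[0.56,0.92,0,0,0,0.07],[0.56,0.92,0,0,0,0.07],[0.56,0.92,0,0,0,0.07],[0.56,0.92,0,0,0,0.07],[0.56,0.92,0,0,0,0.07]]]}}

```text
time_s: 2.98
position: [0.4228, -0.108, 0.2504]
tool_rot: [3.065, 0.687, 0.0]
force: [0.4, 0.3, 0.0]
finger_gap: 0.0857
finger_force: 0.0
```

>>> {"api": "step_arm", "payload": {"deltas": [[[0.56,0.92,0,0,0,0.07],[0.56,0.92,0,0,0,0.07],[0.56,0.92,0,0,0,0.07],[0.56,0.92,0,0,0,0.07],[0.56,0.92,0,0,0,0.07]]]}}

```text
time_s: 3.6
position: [0.5068, 0.0301, 0.2503]
tool_rot: [3.05, 0.752, 0.0]
force: [-0.7, -0.5, 0.6]
finger_gap: 0.0852
finger_force: 0.0
```

>>> {"api": "step_arm", "payload": {"deltas": [[[0.56,0.92,0,0,0,0.07],[0.56,0.92,0,0,0,0.07],[0.56,0.92,0,0,0,0.07],[0.56,0.92,0,0,0,0.07],[0.56,0.92,0,0,0,0.07]]]}}

```text
time_s: 4.22
position: [0.5908, 0.168, 0.2502]
tool_rot: [3.034, 0.815, 0.0]
force: [0.2, 0.0, 0.9]
finger_gap: 0.0854
finger_force: 0.0
```

```bash
python3 - <<'E'
from h import *
st()
p=eyes.camera("wrist"); cv2.imwrite("pics/w1.png",p["img"])
print(-np.array(p["R"]).T@np.array(p["t"]).ravel())
for th in("module","module_bosses","module_foot"):
    for r in spotter.place_of(th,p)[:3]: print(th,np.round(r["xyz"],4),round(r["conf"],2),np.round(proj(p,r["xyz"])))
E
```

```text
{'time_s': 4.225, 'position': [0.591, 0.168, 0.25], 'tool_rot': [3.034, 0.815, 0.0], 'force': [0.221, 0.037, 0.916], 'finger_gap': 0.085, 'finger_force': 0.0, 'joint_pos': [0.141, 0.37, 0.184, 1.385, -0.0, 2.757]}
[0.65452695 0.20388944 0.37403845]
module [ 0.5717  0.1453 -0.0022] 0.71 [327. 226.]
module_bosses [0.6165 0.1731 0.0173] 0.79 [326. 173.]
module_bosses [0.5486 0.0314 0.0177] 0.65 [418. 310.]
module_foot [0.5117 0.1092 0.0199] 0.65 [328. 304.]
```

View pics/w1.png

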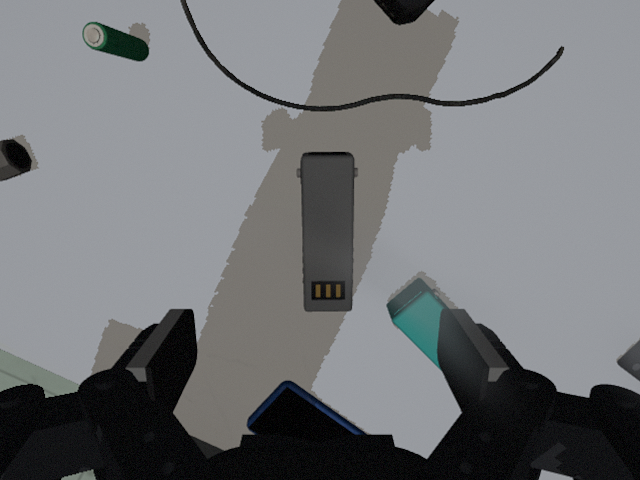

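The wrist view confirms it. The grey module's bosses are at pixels (299,172) and (355,172), with the top end near row 152 and the foot with its contacts near row 310. The jaws are already almost aligned with it. Nothing stands in the way of the fingers.

```bash
python3 - <<'E'
from h import *
p=eyes.camera("wrist")
a,b=ray(p,299,172,.018),ray(p,355.5,172,.018); print("bosses",a,b,np.linalg.norm(a-b),(a+b)/2)
m=spotter.regions_of("module",p)[0]["pixels"].astype(np.uint8)
c,s,an=cv2.minAreaRect(cv2.findNonZero(m)); print(c,s,an)
print("mid row pts",[np.round(ray(p,u,v,.036),4) for u,v in((303,155),(353,155),(305,309),(352.5,309))])
f=ray(p,328.5,309,.036);t=ray(p,328,154,.036); print("axis deg",np.degrees(np.arctan2(t[1]-f[1],t[0]-f[0])),np.linalg.norm(t-f))
d=b-a;print("boss line deg",np.degrees(np.arctan2(d[1],d[0])))
from scipy.spatial.transform import Rotation as R
M=R.from_rotvec(status.read_state()["tool_rot"]).as_matrix();print("tool y deg",np.degrees(np.arctan2(M[1,1],M[0,1])))
E
```

```text
bosses [0.60492683 0.1927653  0.018     ] [0.62929532 0.15081166 0.018     ] 0.048517327991643606 [0.61711108 0.17178848 0.018     ]
(327.90435791015625, 230.53530883789062) (160.4648895263672, 60.19449234008789) 88.15238952636719
mid row pts [array([0.6209, 0.1972, 0.036 ]), array([0.6411, 0.1624, 0.036 ]), array([0.503 , 0.1282, 0.036 ]), array([0.5245, 0.0912, 0.036 ])]
axis deg 30.779399164907883 0.13744602944464515
boss line deg -59.85012348453445
tool y deg -59.95083637572102
```

>>> {"api": "step_arm", "payload": {"deltas": [[[0.18,0.03,-0.9,0,0,0],[0.18,0.03,-0.9,0,0,0],[0.18,0.03,-0.9,0,0,0],[0.18,0.03,-0.9,0,0,0],[0.16,0.02,-0.9,0,0,0]]]}}

```text
time_s: 5.15
position: [0.6166, 0.1702, 0.115]
tool_rot: [3.034, 0.813, 0.001]
force: [0.1, -0.5, 1.0]
finger_gap: 0.0859
finger_force: 0.0
```

>>> {"api": "step_arm", "payload": {"deltas": [[[0,0,-0.7,0,0,0.02],[0,0,-0.7,0,0,0.02],[0,0,-0.7,0,0,0.02],[0,0,-0.6,0,0,0],[0,0,-0.3,0,0,0]]]}}

```text
time_s: 5.78
position: [0.6162, 0.1703, 0.0248]
tool_rot: [-3.031, -0.824, 0.001]
force: [0.6, 0.2, 0.4]
finger_gap: 0.0853
finger_force: 0.0
```

>>> {"api": "step_arm", "payload": {"deltas": [[[0,0,0,0,0,0],[0,0,0,0,0,0],[0,0,0,0,0,0],[0,0,0,0,0,0],[0,0,0,0,0,0]]], "grip": 1}}

```text
time_s: 6.4
position: [0.6171, 0.1712, 0.0269]
tool_rot: [3.031, 0.826, 0.003]
force: [-1.9, -0.9, 5.7]
finger_gap: 0.0489
finger_force: 60.8
```

```bash
python3 - <<'E'
from h import *
p=eyes.camera("wrist"); cv2.imwrite("pics/w2.png",cv2.resize(p["img"][150:480,110:550],(800,600)))
for th in("module","module_bosses","module_foot"):
    for r in spotter.place_of(th,p)[:3]: print(th,np.round(r["xyz"],4),round(r["conf"],2),np.round(proj(p,r["xyz"])))
st()
E
```

```text
module [5.686e-01 1.443e-01 1.000e-04] 0.79 [312. 420.]
module_bosses [0.6143 0.1706 0.0182] 0.76 [312. 334.]
{'time_s': 6.6, 'position': [0.617, 0.171, 0.027], 'tool_rot': [3.031, 0.826, 0.003], 'force': [-2.23, -0.569, 5.904], 'finger_gap': 0.049, 'finger_force': 60.775, 'joint_pos': [0.14, 0.545, -0.122, 0.902, -0.0, 2.749]}
```

View pics/w2.png

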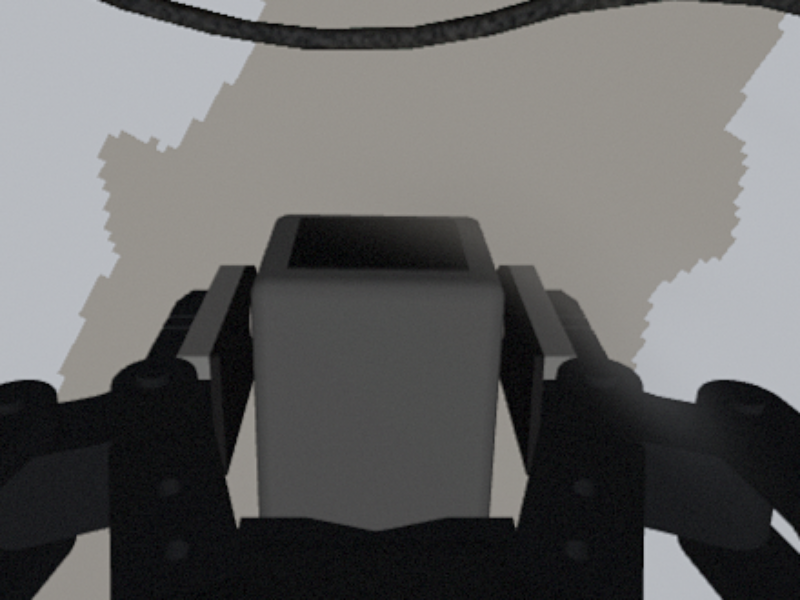

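The jaws hold the battery by the bosses, with a gap between pads and body on both sides. Now I'll lift it.

>>> {"api": "step_arm", "payload": {"deltas": [[[0,0,0.4,0,0,0],[0,0,0.7,0,0,0],[0,0,0.8,0,0,0],[0,0,0.8,0,0,0],[0,0,0.8,0,0,0]]]}}

```text
time_s: 7.22
position: [0.6166, 0.1713, 0.1318]
tool_rot: [-3.031, -0.826, -0.001]
force: [0.3, 0.6, -4.0]
finger_gap: 0.0489
finger_force: 62.5
```

>>> {"api": "step_arm", "payload": {"deltas": [[[0,0,0.8,0,0,0],[0,0,0.8,0,0,0],[0,0,0.8,0,0,0],[0,0,0.6,0,0,0],[0,0,0.2,0,0,0]]]}}

```text
time_s: 7.85
position: [0.6169, 0.1713, 0.228]
tool_rot: [3.031, 0.826, 0.003]
force: [-0.3, 0.3, -4.6]
finger_gap: 0.0488
finger_force: 62.5
```

```bash
python3 - <<'E'
from h import *
p=eyes.camera("scene"); cv2.imwrite("pics/s3.png",cv2.resize(p["img"][150:350,150:400],(750,600)))
st()
for th in("module_bosses","module_foot"):
    for r in spotter.place_of(th,p)[:3]: print(th,np.round(r["xyz"],4),round(r["conf"],2),np.round(proj(p,r["xyz"])))
E
```

```text
{'time_s': 7.9, 'position': [0.617, 0.171, 0.228], 'tool_rot': [3.031, 0.826, 0.003], 'force': [0.344, -0.029, -3.304], 'finger_gap': 0.049, 'finger_force': 62.502, 'joint_pos': [0.14, 0.42, 0.206, 1.355, 0.0, 2.749]}
module_bosses [0.5479 0.0344 0.0166] 0.86 [316. 252.]
module_bosses [0.621  0.1713 0.2169] 0.77 [254. 200.]
module_foot [ 0.5099 -0.0848  0.019 ] 0.97 [357. 240.]
module_foot [0.5168 0.1189 0.1639] 0.66 [298. 228.]
```

View pics/s3.png

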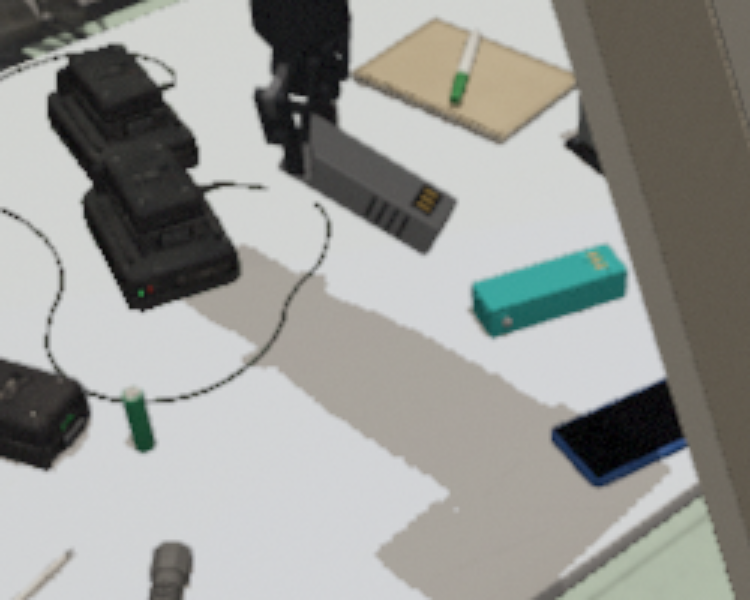

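The battery is lifted and sags by about 25°. Now I'll ease the grip in small steps.

>>> {"api": "step_arm", "payload": {"deltas": [[[0,0,0.2,0,0,0]]], "grip": 0.4}}

```text
time_s: 8.12
position: [0.6162, 0.1712, 0.2312]
tool_rot: [-3.031, -0.826, 0.004]
force: [-0.0, -0.1, -4.7]
finger_gap: 0.0487
finger_force: 62.6
```

>>> {"api": "step_arm", "payload": {"deltas": [[[0,0,0,0,0,0]]], "grip": 0.25}}

```text
time_s: 8.25
position: [0.6167, 0.1712, 0.2323]
tool_rot: [3.031, 0.826, -0.0]
force: [-0.2, 0.3, -3.7]
finger_gap: 0.0484
finger_force: 62.6
```

>>> {"api": "step_arm", "payload": {"deltas": [[[0,0,0,0,0,0]]], "grip": 0.2}}

```text
time_s: 8.38
position: [0.6166, 0.1712, 0.232]
tool_rot: [-3.031, -0.826, 0.001]
force: [0.6, -0.7, -3.6]
finger_gap: 0.0491
finger_force: 62.6
```

>>> {"api": "step_arm", "payload": {"deltas": [[[0,0,0,0,0,0]]], "grip": 0.17}}

```text
time_s: 8.5
position: [0.6166, 0.1712, 0.232]
tool_rot: [-3.031, -0.826, 0.001]
force: [-0.2, 0.5, -4.4]
finger_gap: 0.0488
finger_force: 62.6
```

>>> {"api": "step_arm", "payload": {"deltas": [[[0,0,0,0,0,0],[0,0,0,0,0,0]]], "grip": 0.15}}

```text
time_s: 8.75
position: [0.6167, 0.1712, 0.2322]
tool_rot: [3.031, 0.826, -0.0]
force: [0.6, -0.1, -3.7]
finger_gap: 0.0481
finger_force: 62.6
```

>>> {"api": "step_arm", "payload": {"deltas": [[[0,0,0,0,0,0],[0,0,0,0,0,0]]], "grip": 0.0}}

```text
time_s: 9.0
position: [0.6167, 0.1712, 0.2323]
tool_rot: [3.031, 0.826, -0.0]
force: [-0.3, 0.5, -4.1]
finger_gap: 0.0485
finger_force: 62.6
```

>>> {"api": "step_arm", "payload": {"deltas": [[[0,0,0,0,0,0],[0,0,0,0,0,0]]], "grip": -0.05}}

```text
time_s: 9.25
position: [0.6167, 0.1712, 0.2323]
tool_rot: [3.031, 0.826, 0.0]
force: [0.0, -0.6, -4.4]
finger_gap: 0.0487
finger_force: 62.6
```

>>> {"api": "step_arm", "payload": {"deltas": [[[0,0,0,0,0,0],[0,0,0,0,0,0]]], "grip": -0.08}}

```text
time_s: 9.5
position: [0.6167, 0.1712, 0.2323]
tool_rot: [3.031, 0.826, -0.0]
force: [-0.1, 0.6, -4.2]
finger_gap: 0.0484
finger_force: 62.6
```

>>> {"api": "step_arm", "payload": {"deltas": [[[0,0,0,0,0,0],[0,0,0,0,0,0]]], "grip": -0.1}}

```text
time_s: 9.75
position: [0.6167, 0.1712, 0.2323]
tool_rot: [-3.031, -0.826, 0.0]
force: [-0.5, -0.2, -4.3]
finger_gap: 0.0487
finger_force: 62.6
```

>>> {"api": "step_arm", "payload": {"deltas": [[[0,0,0,0,0,0],[0,0,0,0,0,0]]], "grip": -0.12}}

```text
time_s: 10.0
position: [0.6167, 0.1712, 0.2323]
tool_rot: [-3.031, -0.826, 0.0]
force: [-0.3, 0.1, -4.2]
finger_gap: 0.0487
finger_force: 62.6
```

>>> {"api": "step_arm", "payload": {"deltas": [[[0,0,0,0,0,0],[0,0,0,0,0,0]]], "grip": -0.135}}

```text
time_s: 10.25
position: [0.6167, 0.1712, 0.2323]
tool_rot: [3.031, 0.826, 0.0]
force: [-0.1, 0.1, -4.3]
finger_gap: 0.0487
finger_force: 61.1
```

Now it starts to react.

>>> {"api": "step_arm", "payload": {"deltas": [[[0,0,0,0,0,0],[0,0,0,0,0,0]]], "grip": -0.138}}

```text
time_s: 10.5
position: [0.6167, 0.1712, 0.2323]
tool_rot: [3.031, 0.826, -0.0]
force: [-0.2, 0.5, -3.8]
finger_gap: 0.0488
finger_force: 58.9
```

>>> {"api": "step_arm", "payload": {"deltas": [[[0,0,0,0,0,0],[0,0,0,0,0,0]]], "grip": -0.153}}

```text
time_s: 10.75
position: [0.6167, 0.1712, 0.2323]
tool_rot: [3.031, 0.826, -0.0]
force: [-0.1, -0.1, -3.6]
finger_gap: 0.049
finger_force: 46.6
```

>>> {"api": "step_arm", "payload": {"deltas": [[[0,0,0,0,0,0],[0,0,0,0,0,0]]], "grip": -0.17}}

```text
time_s: 11.0
position: [0.6167, 0.1713, 0.2322]
tool_rot: [-3.031, -0.826, -0.0]
force: [0.4, -0.5, -4.8]
finger_gap: 0.0497
finger_force: 28.7
```

>>> {"api": "step_arm", "payload": {"deltas": [[[0,0,0,0,0,0],[0,0,0,0,0,0]]], "grip": -0.18}}

```text
time_s: 11.25
position: [0.6166, 0.1712, 0.2323]
tool_rot: [3.031, 0.826, -0.0]
force: [0.3, 0.3, -3.6]
finger_gap: 0.0504
finger_force: 21.0
```

>>> {"api": "step_arm", "payload": {"deltas": [[[0,0,0,0,0,0],[0,0,0,0,0,0],[0,0,0,0,0,0],[0,0,0,0,0,0]]], "grip": -0.186}}

```text
time_s: 11.75
position: [0.6167, 0.1712, 0.2323]
tool_rot: [3.031, 0.826, -0.0]
force: [0.3, 0.0, -3.6]
finger_gap: 0.0505
finger_force: 17.0
```

```bash
python3 - <<'E'
from h import *
p=eyes.camera("scene"); cv2.imwrite("pics/s4.png",cv2.resize(p["img"][150:350,150:400],(750,600)))
st()
for th in("module_bosses","module_foot"):
    for r in spotter.place_of(th,p)[:3]: print(th,np.round(r["xyz"],4),round(r["conf"],2),np.round(proj(p,r["xyz"])))
E
```

```text
{'time_s': 11.8, 'position': [0.617, 0.171, 0.232], 'tool_rot': [-3.031, -0.826, 0.0], 'force': [-0.114, 0.034, -4.213], 'finger_gap': 0.051, 'finger_force': 16.978, 'joint_pos': [0.14, 0.42, 0.217, 1.368, 0.0, 2.749]}
module_bosses [0.6236 0.175  0.2227] 0.92 [252. 198.]
module_bosses [0.546  0.0327 0.0182] 0.79 [317. 252.]
module_foot [ 0.5119 -0.083   0.0193] 0.62 [356. 240.]
module_foot [0.5973 0.1691 0.0946] 0.6 [264. 243.]
```

The boss-to-foot line is still about 11° off vertical, so I'll ease a little more.

>>> {"api": "step_arm", "payload": {"deltas": [[[0,0,0,0,0,0],[0,0,0,0,0,0],[0,0,0,0,0,0],[0,0,0,0,0,0]]], "grip": -0.191}}

```text
time_s: 12.4
position: [0.6167, 0.1712, 0.2323]
tool_rot: [-3.031, -0.826, 0.0]
force: [-0.8, -0.2, -3.8]
finger_gap: 0.051
finger_force: 13.7
```

```bash
python3 - <<'E'
from h import *
p=eyes.camera("scene"); cv2.imwrite("pics/s4.png",cv2.resize(p["img"][150:350,150:400],(750,600)))
st()
for th in("module_bosses","module_foot"):
    for r in spotter.place_of(th,p)[:3]: print(th,np.round(r["xyz"],4),round(r["conf"],2),np.round(proj(p,r["xyz"])))
p=eyes.camera("top")
for th in("module_bosses","module_foot"):
    for r in spotter.place_of(th,p)[:3]: print(th,np.round(r["xyz"],4),round(r["conf"],2),np.round(proj(p,r["xyz"])))
E
```

```text
{'time_s': 12.45, 'position': [0.617, 0.171, 0.232], 'tool_rot': [-3.031, -0.826, 0.0], 'force': [0.03, -0.201, -3.728], 'finger_gap': 0.051, 'finger_force': 13.729, 'joint_pos': [0.14, 0.42, 0.217, 1.368, 0.0, 2.749]}
module_bosses [0.5484 0.0338 0.0172] 0.96 [316. 252.]
module_foot [0.5981 0.1701 0.0974] 0.9 [263. 242.]
module_foot [ 0.5123 -0.0854  0.0175] 0.74 [357. 240.]
module_bosses [0.5454 0.0331 0.0169] 0.65 [314. 242.]
module_foot [ 0.5121 -0.0804  0.0159] 0.88 [349. 252.]
```

View pics/s4.png

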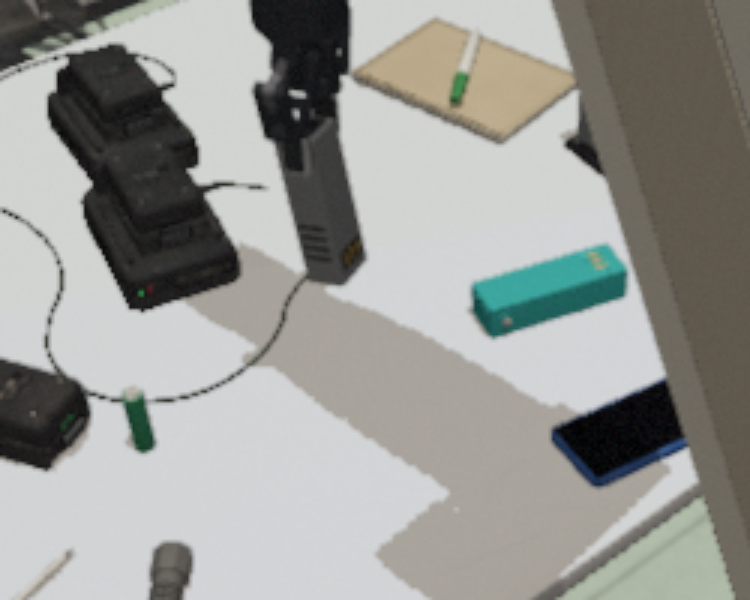

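The battery now hangs boss end up, tilted about 9° with its foot towards the robot. I'll ease slightly more, with a small nudge.

>>> {"api": "step_arm", "payload": {"deltas": [[[0,0,0,0,0,0],[0,0,0,0,0,0],[-0.5,-0.3,0,0,0,0],[0.5,0.3,0,0,0,0],[0,0,0,0,0,0]]], "grip": -0.195}}

```text
time_s: 13.32
position: [0.617, 0.1714, 0.232]
tool_rot: [-3.031, -0.826, 0.0]
force: [0.9, 0.6, -4.2]
finger_gap: 0.0511
finger_force: 10.5
```

```bash
python3 - <<'E'
from h import *
p=eyes.camera("scene")
st()
for th in("module_bosses","module_foot"):
    for r in spotter.place_of(th,p)[:3]: print(th,np.round(r["xyz"],4),round(r["conf"],2),np.round(proj(p,r["xyz"])))
# expected foot pixel if vertical / tilt
for a in (0,3,6,9):
    b=np.array([.6167,.1712,.2245]);d=np.radians(a);print(a,np.round(proj(p,b+.124*np.array([-np.sin(d)*.866,-np.sin(d)*.5,-np.cos(d)])),1))
E
```

```text
{'time_s': 13.375, 'position': [0.617, 0.171, 0.232], 'tool_rot': [-3.031, -0.826, 0.0], 'force': [0.369, -0.022, -3.675], 'finger_gap': 0.051, 'finger_force': 10.271, 'joint_pos': [0.14, 0.421, 0.217, 1.367, 0.0, 2.749]}
module_bosses [0.5466 0.0343 0.0177] 0.59 [317. 252.]
module_foot [0.619  0.1816 0.0934] 0.92 [255. 241.]
module_foot [ 0.5102 -0.0844  0.0178] 0.65 [357. 240.]
0 [258.3 237.7]
3 [260.6 238.1]
6 [262.9 238.5]
9 [265.2 238.7]
```

Hanging upright, within a few degrees. I'll take the firm hold again, then carry it to a spot short of the charger where the wrist camera has a clear view.

>>> {"api": "step_arm", "payload": {"deltas": [[[0,0,0,0,0,0],[0,0,0,0,0,0],[0,0,0,0,0,0]]], "grip": 1}}

```text
time_s: 13.85
position: [0.6167, 0.1712, 0.2324]
tool_rot: [3.031, 0.826, 0.0]
force: [0.4, -0.6, -4.7]
finger_gap: 0.0479
finger_force: 62.3
```

>>> {"api": "step_arm", "payload": {"deltas": [[[-0.1,-0.4,0.36,0,0,-0.3],[-0.15,-0.8,0.36,0,0,-0.34],[-0.15,-0.9,0.36,0,0,-0.34],[-0.15,-0.9,0.36,0,0,-0.34],[-0.15,-0.9,0.36,0,0,-0.34]]]}}

```text
time_s: 14.48
position: [0.5952, 0.0527, 0.2876]
tool_rot: [3.099, 0.515, 0.001]
force: [0.5, 0.4, -4.4]
finger_gap: 0.048
finger_force: 62.6
```

>>> {"api": "step_arm", "payload": {"deltas": [[[-0.15,-0.9,0,0,0,-0.35],[-0.15,-0.9,0,0,0,-0.35],[-0.15,-0.9,0,0,0,-0.35],[-0.15,-0.9,0,0,0,-0.35],[-0.15,-0.9,0,0,0,-0.35]]]}}

```text
time_s: 15.1
position: [0.5726, -0.0823, 0.2873]
tool_rot: [3.135, 0.188, 0.001]
force: [-0.0, -0.5, -4.9]
finger_gap: 0.0478
finger_force: 62.6
```

>>> {"api": "step_arm", "payload": {"deltas": [[[-0.2,-0.9,0,0,0,-0.35],[-0.2,-0.9,0,0,0,-0.35],[-0.2,-0.9,0,0,0,-0.35],[-0.2,-0.7,0,0,0,-0.35],[-0.2,-0.5,0,0,0,-0.35]]]}}

```text
time_s: 15.72
position: [0.5425, -0.1992, 0.287]
tool_rot: [3.138, -0.143, 0.001]
force: [-0.4, 0.4, -4.5]
finger_gap: 0.0481
finger_force: 62.7
```

```bash
python3 - <<'E'
from h import *
p=eyes.camera("wrist"); cv2.imwrite("pics/w5.png",p["img"]); st()
for th in("charger","bay","gate_hinge","gate_tab","module_bosses","module_foot"):
    for r in spotter.place_of(th,p)[:2]: print(th,np.round(r["xyz"],4),round(r["conf"],2),np.round(proj(p,r["xyz"])))
import pickle;pickle.dump({k:p[k] for k in("R","t","fx","fy","cx","cy")},open("w5.pkl","wb"))
E
```

```text
{'time_s': 15.775, 'position': [0.542, -0.2, 0.287], 'tool_rot': [3.137, -0.147, 0.0], 'force': [-0.121, -1.221, -3.429], 'finger_gap': 0.048, 'finger_force': 62.747, 'joint_pos': [-0.499, 0.3, 0.172, 1.442, -0.001, 2.736]}
charger [ 0.6479 -0.2425  0.003 ] 0.77 [353.  75.]
bay [ 0.6453 -0.2369  0.0063] 0.9 [347.  78.]
bay [ 0.6243 -0.2766  0.0958] 0.41 [412.  93.]
gate_hinge [ 0.6305 -0.277   0.095 ] 0.85 [413.  84.]
module_bosses [0.5473 0.0322 0.0158] 0.8 [ 81. 210.]
module_bosses [ 0.5458 -0.1991  0.2776] 0.72 [314. 319.]
module_foot [ 0.5101 -0.0873  0.017 ] 0.82 [207. 236.]
```

View pics/w5.png

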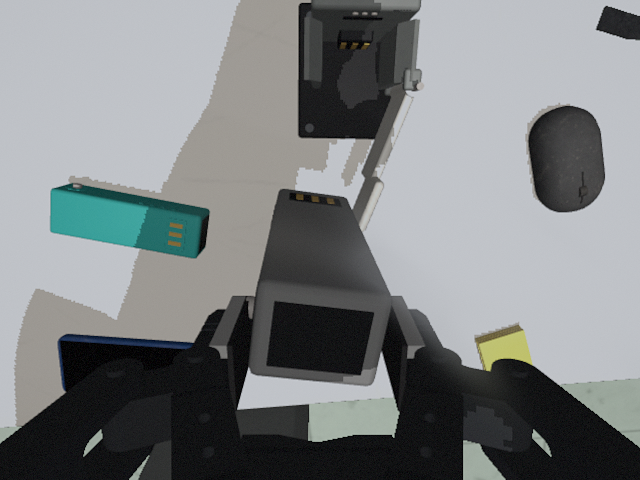

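The wrist view shows the battery hanging with its contacts facing the charger. The base plate's left edge is at column 299 and its front edge at row 138, both parallel to the tool axes, so the yaw is right. The foot's far edge runs from (280,190) to (347,197). Next I'll work out the tilt and the charger position.

```bash
python3 - <<'E'
from h import *
import pickle
p=pickle.load(open("w5.pkl","rb")); s=status.read_state(); T=np.array(s["position"])
y=np.radians(-5.36); X=np.array([np.cos(y),np.sin(y),0]); Y=np.array([-np.sin(y),np.cos(y),0]); Z=np.array([0,0,1])
c=ray(p,300,138,.01); c2=ray(p,299,30,.01); print("corner",c,"edge yaw",np.degrees(np.arctan2(*(c2-c)[1::-1])))
print("charger origin",c+.0575*X-.047*Y)
for z in(.128,): print("housing top front edge L/R",ray(p,303,12,z),ray(p,420,14,z))
B=T-.0085*Z
for a in(-6,-3,0,3,6):
    r=np.radians(a); ax=-np.cos(r)*Z-np.sin(r)*X; n=np.cos(r)*X-np.sin(r)*Z
    print(a,[np.round(proj(p,B+.124*ax+.018*n+k*.022*Y)) for k in(1,-1)],"top",[np.round(proj(p,B-.016*ax+q*.018*n+k*.022*Y)) for q in(1,-1) for k in(1,-1)])
E
```

```text
corner [ 0.59593913 -0.18872715  0.01      ] edge yaw -5.319358109980567
charger origin [ 0.64879728 -0.24089291  0.01      ]
housing top front edge L/R [ 0.67660049 -0.2035435   0.128     ] [ 0.6689757  -0.27515752  0.128     ]
-6 [array([277., 185.]), array([348., 185.])] top [array([236., 307.]), array([379., 308.]), array([244., 398.]), array([373., 398.])]
-3 [array([277., 195.]), array([347., 195.])] top [array([236., 303.]), array([379., 304.]), array([243., 398.]), array([373., 398.])]
0 [array([278., 205.]), array([347., 205.])] top [array([237., 299.]), array([379., 300.]), array([242., 398.]), array([374., 398.])]
3 [array([278., 214.]), array([347., 215.])] top [array([237., 296.]), array([378., 296.]), array([242., 397.]), array([374., 398.])]
6 [array([278., 224.]), array([346., 224.])] top [array([238., 292.]), array([378., 293.]), array([241., 397.]), array([375., 397.])]
```

The battery is tilted about 3.5° (foot towards the back) and yawed about 5°. I'll correct both while moving over the bay.

>>> {"api": "step_arm", "payload": {"deltas": [[[0.6,-0.25,0,0,0.1,0.14],[0.67,-0.25,0,0,0.1,0.14],[0.7,-0.25,0,0,0.1,0.14],[0.7,-0.26,0,0,0.1,0.14],[0.68,-0.26,0,0,0.1,0.14]]]}}

```text
time_s: 16.7
position: [0.6447, -0.2353, 0.2862]
tool_rot: [3.138, -0.002, -0.095]
force: [-0.1, 0.0, -3.9]
finger_gap: 0.0477
finger_force: 62.8
```

>>> {"api": "step_arm", "payload": {"deltas": [[[0,0,0,0,0,0]]]}}

```text
time_s: 16.82
position: [0.6451, -0.2356, 0.2847]
tool_rot: [3.138, -0.003, -0.096]
force: [0.1, 1.3, -5.1]
finger_gap: 0.0476
finger_force: 62.8
```

```bash
python3 - <<'E'
from h import *
p=eyes.camera("wrist"); cv2.imwrite("pics/w6.png",p["img"]); st()
for th in("charger","bay","gate_hinge","gate_tab","module_bosses","module_foot"):
    for r in spotter.place_of(th,p)[:2]: print(th,np.round(r["xyz"],4),round(r["conf"],2),np.round(proj(p,r["xyz"])))
import pickle;pickle.dump({k:p[k] for k in("R","t","fx","fy","cx","cy")},open("w6.pkl","wb"))
for n in("scene","top"):
  q=eyes.camera(n); cv2.imwrite(f"pics/{n}6.png",q["img"])
  for th in("bay","module_bosses","module_foot"):
    for r in spotter.place_of(th,q)[:3]: print(n,th,np.round(r["xyz"],4),round(r["conf"],2),np.round(proj(q,r["xyz"])))
E
```

```text
{'time_s': 16.875, 'position': [0.644, -0.235, 0.285], 'tool_rot': [3.138, -0.004, -0.095], 'force': [-0.614, 0.646, -4.619], 'finger_gap': 0.048, 'finger_force': 62.846, 'joint_pos': [-0.461, 0.547, 0.562, 1.639, -0.029, 2.684]}
charger [ 0.647  -0.244   0.0027] 0.56 [324. 172.]
bay [ 0.6411 -0.2384  0.0079] 0.73 [319. 179.]
gate_hinge [ 0.6302 -0.2745  0.0981] 0.89 [366. 218.]
gate_hinge [ 0.6487 -0.2409  0.0056] 0.69 [321. 171.]
gate_tab [ 0.667  -0.2392  0.22  ] 0.74 [323. 221.]
module_bosses [0.5493 0.0339 0.0201] 0.86 [ 52. 271.]
module_bosses [ 0.6449 -0.2339  0.272 ] 0.74 [310. 321.]
module_foot [ 0.5098 -0.0853  0.0138] 0.66 [175. 302.]
scene bay [ 0.6449 -0.236   0.0133] 0.9 [362. 200.]
scene module_bosses [0.5486 0.0325 0.0182] 0.96 [317. 252.]
scene module_bosses [ 0.6499 -0.2375  0.2747] 0.65 [365. 122.]
scene module_foot [ 0.5152 -0.0854  0.0153] 0.76 [356. 240.]
scene module_foot [ 0.6482 -0.2295  0.1463] 0.62 [361. 163.]
top module_foot [ 0.515  -0.0796  0.0169] 0.79 [349. 251.]
```

View pics/w6.png

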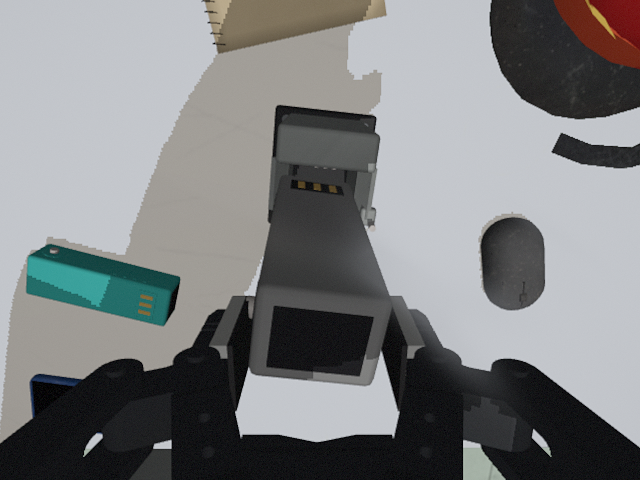

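```bash
python3 - <<'E'
from h import *
import pickle
p=pickle.load(open("w6.pkl","rb"))
y=np.radians(-5.4); X=np.array([np.cos(y),np.sin(y),0]); Y=np.array([-np.sin(y),np.cos(y),0])
a,b=ray(p,277,106.5,.01),ray(p,378,117,.01); m=(a+b)/2
d=a-b;print("base back width",np.linalg.norm(d),"yaw",np.degrees(np.arctan2(d[1],d[0]))-90,"origin",m-.0575*X, "lat",m@Y)
g=cv2.imread("pics/w6.png")
for z,u0,v0,u1,v1 in((.128,276,124,379,137),(.154,289,178,355,187)):
    a,b=ray(p,u0,v0,z),ray(p,u1,v1,z); m=(a+b)/2;d=a-b
    print(z,"w",np.linalg.norm(d),"yaw",np.degrees(np.arctan2(d[1],d[0]))-90,"mid",m,"lat",m@Y,"lon",m@X)
for n in("bay .6448 -.2367","hinge .6285 -.2765"):
    n,u,v=n.split();q=np.array([float(u),float(v),0]);print(n,"lat",q@Y,"lon",q@X)
cv2.imwrite("pics/w6c.png",cv2.resize(g[90:240,240:420],None,fx=4.4,fy=4,interpolation=cv2.INTER_CUBIC))
E
```

```text
base back width 0.0928892413662326 yaw -5.768330220584332 origin [ 0.6469117  -0.24131935  0.01      ] lat -0.17936859301524516
0.128 w 0.06754312564053853 yaw -7.078787081663265 mid [ 0.69905052 -0.24374962  0.128     ] lat -0.17688138998829833 lon 0.7188869747240919
0.154 w 0.04099587890732664 yaw -7.975668997099248 mid [ 0.67052915 -0.23981779  0.154     ] lat -0.17565109849110444 lon 0.6901221651609222
bay lat -0.174968476593771 lon 0.6642137925385583
hinge lat -0.2161258082920654 lon 0.651731643385605
```

View pics/w6c.png

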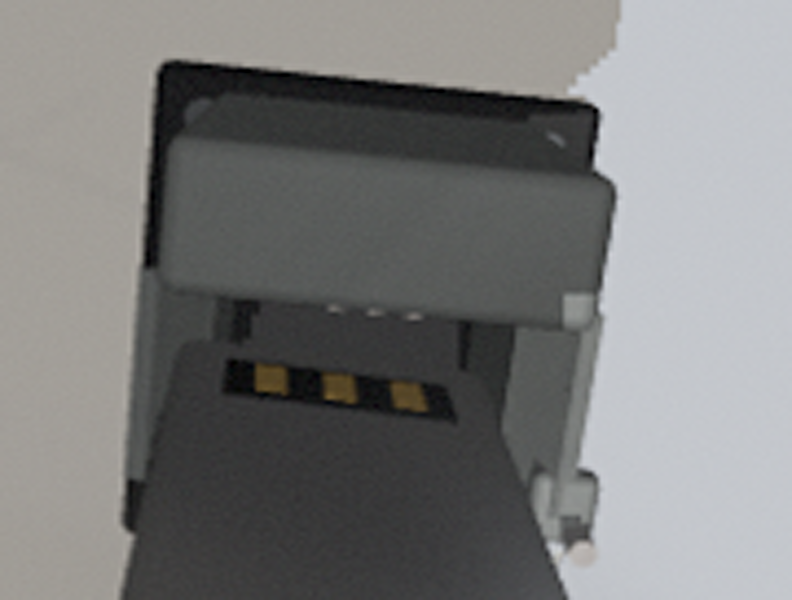

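```bash
python3 - <<'E'
from h import *
import pickle
p=pickle.load(open("w6.pkl","rb"))
y=np.radians(-5.4); X=np.array([np.cos(y),np.sin(y),0]); Y=np.array([-np.sin(y),np.cos(y),0])
for n,u,v,z in(("foot c",317.5,179,.154),("strip c",318,186,.16),("housing front mid",326.1,166,.128),("hf L",276,161,.128),("hf R",376.5,171,.128),("housing back mid",330,130,.128),("wallR lip in",354,176,.106),("wallL lip in",289,167,.106)):
    m=ray(p,u,v,z);print(n,m,"lat",m@Y,"lon",m@X)
s=status.read_state();T=np.array(s["position"]);print("tcp",T@Y,T@X)
E
```

```text
foot c [ 0.67272342 -0.23697327  0.154     ] lat -0.17261271115311544 lon 0.6920390005112868
strip c [ 0.66974022 -0.23725549  0.16      ] lat -0.17317442144187634 lon 0.6890956058091194
housing front mid [ 0.67596752 -0.24280337  0.128     ] lat -0.1781116399356306 lon 0.6958173688098572
hf L [ 0.67936059 -0.20938469  0.128     ] lat -0.14452195387965244 lon 0.6960504065485188
hf R [ 0.67254462 -0.27671426  0.128     ] lat -0.21219415179636752 lon 0.6956009522555736
housing back mid [ 0.69938644 -0.24519007  0.128     ] lat -0.1782838330354714 lon 0.7193569632117893
wallR lip in [ 0.66463494 -0.26370534  0.106     ] lat -0.19998733196581328 lon 0.6865021350983157
wallL lip in [ 0.6712892 -0.2164827  0.106    ] lat -0.15234804928210355 lon 0.6886828198022165
tcp -0.17424843470890933 0.6629948421872026
```

```bash
python3 - <<'E'
from h import *
import pickle
y=np.radians(-5.4); X=np.array([np.cos(y),np.sin(y),0]); Y=np.array([-np.sin(y),np.cos(y),0])
p=pickle.load(open("w5.pkl","rb"));T=np.array([.5422,-.1998,.287])
for n,u,v,z in(("far foot",313.5,193,.151),("top near",313,380,.2895),("top far",322,287,.2895)):
    m=ray(p,u,v,z)-T;print("w5",n,"lat",m@Y,"lon",m@X)
p=pickle.load(open("w6.pkl","rb"));T=np.array([.6441,-.2350,.285])
for n,u,v,z in(("far foot",317.5,179,.149),("top near",311,380,.2875),("top far",324,290,.2875)):
    m=ray(p,u,v,z)-T;print("w6",n,"lat",m@Y,"lon",m@X)
# independent: foot mask in scene image
q=eyes.camera("scene")
for r in spotter.place_of("module_foot",q)+spotter.place_of("module_bosses",q): 
    m=np.array(r["xyz"])-T; 
    if abs(m[0])<.05: print(r["xyz"],r["conf"],"lat",m@Y,"lon",m@X,proj(q,r["xyz"]))
for tilt in(-8,-4,0,4):
    r=np.radians(tilt);f=T-[0,0,.013]-.124*np.array([0,0,np.cos(r)])-.124*np.sin(r)*X; print(tilt,proj(q,f))
E
```

```text
w5 far foot lat 0.0021394676490199666 lon 0.025928745300217833
w5 top near lat 0.0011409350680498468 lon -0.013263262871288322
w5 top far lat -0.0016925228353001102 lon 0.021222954612171743
w6 far foot lat 0.0006162684910837683 lon 0.027619579532701367
w6 top near lat -0.0005545501524337218 lon -0.012854429197978297
w6 top far lat -0.0015953006046334369 lon 0.021992267259804247
[0.6429, -0.2309, 0.146] 0.55 lat 0.003968874078890405 lon -0.0015805184421295829 (np.float64(363.00975053877755), np.float64(163.77900302732093))
[0.6491, -0.2371, 0.2711] 0.77 lat -0.0016201385590739145 lon 0.005175437280984287 (np.float64(365.19085115835344), np.float64(123.69058939883978))
-8 (np.float64(360.0312648953413), np.float64(159.69260816464268))
-4 (np.float64(361.8740754247098), np.float64(161.19767128276095))
0 (np.float64(363.7473294656885), np.float64(162.54093927616708))
4 (np.float64(365.6435225266959), np.float64(163.7152305200043))
```

The battery is nearly vertical, about 2° off. Its foot needs to come about 7 mm forward and 3.5 mm right. I'll correct that and start down.

>>> {"api": "step_arm", "payload": {"deltas": [[[-0.12,-0.05,0,0,0.1,0],[-0.12,-0.05,0,0,0.1,0],[0,0,0,0,0,0],[0,0,-0.5,0,0,0],[0,0,-0.5,0,0,0]]]}}

```text
time_s: 18.35
position: [0.6366, -0.2389, 0.256]
tool_rot: [3.136, -0.005, -0.131]
force: [-0.2, 0.0, -4.6]
finger_gap: 0.0482
finger_force: 62.9
```

>>> {"api": "step_arm", "payload": {"deltas": [[[0,0,-0.4,0,0,0],[0,0,-0.4,0,0,0],[0,0,-0.2,0,0,0]]]}}

```text
time_s: 18.73
position: [0.6364, -0.2388, 0.2255]
tool_rot: [3.136, -0.005, -0.133]
force: [-0.5, -0.2, -3.7]
finger_gap: 0.0479
finger_force: 62.9
```

```bash
python3 - <<'E'
from h import *
import pickle
p=eyes.camera("wrist"); cv2.imwrite("pics/w7.png",cv2.resize(p["img"][90:400,200:440],(620,600)));st()
for n in("wrist","scene","top"):
  q=p if n=="wrist" else eyes.camera(n)
  for th in("bay","module_bosses","module_foot"):
    for r in spotter.place_of(th,q)[:3]:
      if r["xyz"][1]<-.1: print(n,th,np.round(r["xyz"],4),round(r["conf"],2))
E
```

```text
{'time_s': 18.775, 'position': [0.636, -0.239, 0.225], 'tool_rot': [3.137, -0.005, -0.134], 'force': [0.098, -0.501, -5.48], 'finger_gap': 0.048, 'finger_force': 62.836, 'joint_pos': [-0.466, 0.55, 0.414, 1.51, -0.04, 2.68]}
wrist bay [ 0.6415 -0.2363  0.0052] 0.96
wrist module_bosses [ 0.6373 -0.2398  0.2167] 0.98
scene bay [ 0.6429 -0.2387  0.0118] 0.91
scene module_bosses [ 0.6413 -0.2391  0.2166] 0.68
scene module_foot [ 0.6361 -0.2346  0.0842] 0.64
```

View pics/w7.png

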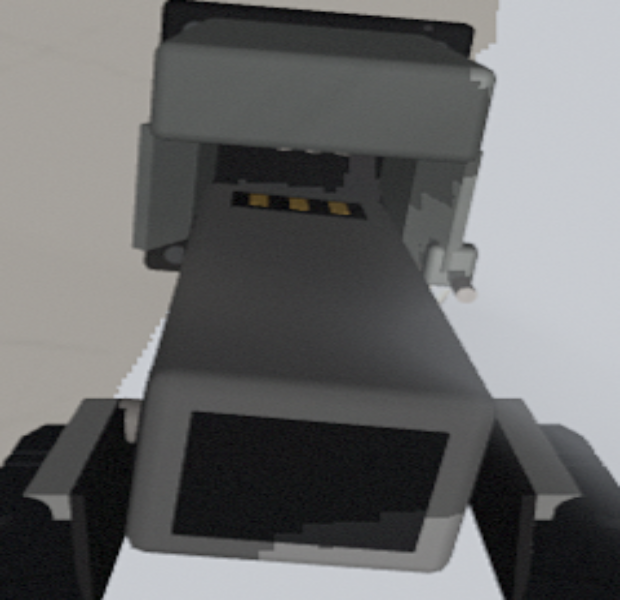

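The foot is between the walls, centred, with clearance to the contact block and no contact force. I'll keep lowering.

>>> {"api": "step_arm", "payload": {"deltas": [[[0,0,-0.4,0,0,0],[0,0,-0.4,0,0,0],[0,0,-0.4,0,0,0],[0,0,-0.4,0,0,0],[0,0,-0.4,0,0,0]]]}}

```text
time_s: 19.95
position: [0.6364, -0.2388, 0.1653]
tool_rot: [3.136, -0.005, -0.132]
force: [0.4, 0.3, -4.4]
finger_gap: 0.0476
finger_force: 62.9
```

>>> {"api": "step_arm", "payload": {"deltas": [[[0,0,-0.2,0,0,0],[0,0,-0.15,0,0,0],[0,0,-0.1,0,0,0]]]}}

```text
time_s: 20.32
position: [0.6366, -0.239, 0.1528]
tool_rot: [3.136, -0.005, -0.131]
force: [-0.4, -0.5, -4.7]
finger_gap: 0.0482
finger_force: 62.9
```

>>> {"api": "step_arm", "payload": {"deltas": [[[0,0,-0.08,0,0,0],[0,0,-0.05,0,0,0]]]}}

```text
time_s: 20.58
position: [0.6366, -0.2389, 0.1489]
tool_rot: [3.136, -0.005, -0.131]
force: [0.6, -0.4, -4.8]
finger_gap: 0.0483
finger_force: 62.9
```

>>> {"api": "step_arm", "payload": {"deltas": [[[0,0,-0.07,0,0,0],[0,0,-0.05,0,0,0]]]}}

```text
time_s: 20.82
position: [0.6368, -0.2389, 0.1462]
tool_rot: [3.136, -0.005, -0.13]
force: [-0.4, 1.6, 8.7]
finger_gap: 0.0476
finger_force: 63.7
```

>>> {"api": "step_arm", "payload": {"deltas": [[[0,0,-0.05,0,0,0],[0,0,0,0,0,0]]]}}

```text
time_s: 21.08
position: [0.6372, -0.2389, 0.1462]
tool_rot: [3.135, -0.005, -0.126]
force: [-1.1, 2.1, 9.4]
finger_gap: 0.0476
finger_force: 63.7
```

The battery is on the floor, with the upward force appearing at the expected height. I'll ease the grip so it settles flat, then open.

>>> {"api": "step_arm", "payload": {"deltas": [[[0,0,0.03,0,0,0],[0,0,0,0,0,0],[0,0,0,0,0,0]]], "grip": -0.19}}

```text
time_s: 21.45
position: [0.6367, -0.2389, 0.1455]
tool_rot: [3.136, -0.005, -0.13]
force: [-0.4, 0.6, 6.2]
finger_gap: 0.0508
finger_force: 13.3
```

>>> {"api": "step_arm", "payload": {"deltas": [[[0,0,0,0,0,0],[0,0,0,0,0,0]]], "grip": -0.4}}

```text
time_s: 21.7
position: [0.6365, -0.2389, 0.1444]
tool_rot: [3.136, -0.005, -0.132]
force: [-0.1, 1.6, 0.6]
finger_gap: 0.0594
finger_force: 0.4
```

>>> {"api": "step_arm", "payload": {"deltas": [[[0,0,0,0,0,0],[0,0,0,0,0,0],[0,0,0,0,0,0]]], "grip": -0.7}}

```text
time_s: 22.08
position: [0.6365, -0.2389, 0.1446]
tool_rot: [3.136, -0.005, -0.132]
force: [-0.1, -0.1, 0.4]
finger_gap: 0.0727
finger_force: 0.0
```

```bash
python3 - <<'E'
from h import *
st()
for n in("wrist","scene","top"):
  q=eyes.camera(n); cv2.imwrite(f"pics/{n}8.png",q["img"])
  for th in("bay","module","module_bosses","module_foot","gate_tab","gate_hinge"):
    for r in spotter.place_of(th,q)[:3]:
      if r["xyz"][1]<-.1: print(n,th,np.round(r["xyz"],4),round(r["conf"],2),np.round(proj(q,r["xyz"])))
E
```

```text
{'time_s': 22.075, 'position': [0.636, -0.239, 0.145], 'tool_rot': [3.136, -0.005, -0.132], 'force': [-0.094, -0.143, 0.446], 'finger_gap': 0.073, 'finger_force': 0.0, 'joint_pos': [-0.466, 0.572, 0.251, 1.323, -0.04, 2.68]}
wrist module_bosses [ 0.6345 -0.2338  0.1348] 0.76 [300. 329.]
wrist module_bosses [ 0.6573 -0.2407  0.081 ] 0.48 [318. 221.]
wrist gate_tab [ 0.5414 -0.2424  0.0925] 0.62 [322. 431.]
wrist gate_hinge [ 0.6295 -0.2772  0.093 ] 0.89 [398. 286.]
wrist gate_hinge [ 0.5386 -0.2434  0.0968] 0.73 [324. 441.]
scene bay [ 0.6415 -0.2345  0.0128] 0.73 [362. 201.]
scene module_bosses [ 0.64   -0.2357  0.134 ] 0.72 [365. 167.]
scene module_bosses [ 0.6528 -0.2415  0.0802] 0.41 [362. 180.]
scene module_foot [ 0.6368 -0.2352  0.0062] 0.65 [363. 203.]
```

It stands upright in the bay, bosses at z ≈ 0.134 as they should be. Next I'll withdraw upward, level the tool, close the fingers, turn about 68°, and go to the right-hand side of the open gate.

>>> {"api": "step_arm", "payload": {"deltas": [[[0,0,0.5,0,0,0],[0,0,0.9,0,0,0],[0,0,1,0,0,0],[-0.3,-0.1,0.6,0,-0.35,0],[-0.3,-0.1,0,0,-0.35,0.5]]], "grip": -0.8}}

```text
time_s: 23.75
position: [0.6191, -0.2452, 0.2375]
tool_rot: [3.134, 0.091, 0.007]
force: [1.3, 0.2, -1.0]
finger_gap: 0.077
finger_force: 0.0
```

>>> {"api": "step_arm", "payload": {"deltas": [[[-0.35,-0.13,0,0,0,0.95],[-0.35,-0.13,0,0,0,0.95],[-0.35,-0.13,0,0,0,0.95],[-0.35,-0.13,0,0,0,0.95],[-0.35,-0.13,0,0,0,0.95]]], "grip": 1}}

```text
time_s: 24.38
position: [0.5657, -0.2646, 0.236]
tool_rot: [2.982, 0.973, 0.003]
force: [1.4, -0.4, 0.9]
finger_gap: -0.0
finger_force: 0.0
```

>>> {"api": "step_arm", "payload": {"deltas": [[[-0.35,-0.13,0,0,0,0.95],[-0.35,-0.13,0,0,0,0.95],[-0.35,-0.13,0,0,0,0.95],[-0.35,-0.13,0,0,0,0.95],[0,0,0,0,0,0.9]]]}}

```text
time_s: 25.0
position: [0.5235, -0.2803, 0.2362]
tool_rot: [2.595, 1.763, 0.004]
force: [0.4, 0.3, -0.9]
finger_gap: -0.0001
finger_force: 0.0
```

```bash
python3 - <<'E'
from h import *
from scipy.spatial.transform import Rotation as R
st();M=R.from_rotvec(status.read_state()["tool_rot"]).as_matrix();print("x yaw",np.degrees(np.arctan2(M[1,0],M[0,0])),"tool z",M[:,2])
for n in("wrist","scene","top"):
  q=eyes.camera(n); cv2.imwrite(f"pics/{n}9.png",q["img"])
  for th in("bay","module_bosses","module_foot","gate_tab","gate_hinge"):
    for r in spotter.place_of(th,q)[:3]:
      if r["xyz"][1]<-.1: print(n,th,np.round(r["xyz"],4),round(r["conf"],2),np.round(proj(q,r["xyz"])))
E
```

```text
{'time_s': 25.0, 'position': [0.523, -0.28, 0.236], 'tool_rot': [2.595, 1.763, 0.004], 'force': [0.427, 0.313, -0.863], 'finger_gap': -0.0, 'finger_force': 0.0, 'joint_pos': [-0.633, 0.335, 0.095, 1.326, 0.001, 1.315]}
x yaw 68.39262332271167 tool z [ 0.00454942 -0.00224445 -0.99998713]
wrist module_bosses [ 0.6334 -0.2332  0.1343] 0.96 [479.  91.]
wrist module_bosses [ 0.5398 -0.2444  0.0962] 0.36 [318. 169.]
wrist module_foot [ 0.6405 -0.2359  0.0082] 0.8 [429.  99.]
wrist gate_hinge [ 0.6293 -0.2748  0.0979] 0.74 [468. 162.]
wrist gate_hinge [ 0.5507 -0.437   0.0019] 0.27 [400. 337.]
scene bay [ 0.6415 -0.2354  0.0108] 0.81 [362. 201.]
scene module_bosses [ 0.6483 -0.2383 -0.0038] 0.7 [361. 204.]
scene module_bosses [ 0.6397 -0.2344  0.1323] 0.58 [364. 168.]
scene module_foot [ 0.6363 -0.235   0.0079] 0.97 [363. 203.]
scene gate_hinge [ 0.6302 -0.2803  0.0923] 0.86 [377. 175.]
scene gate_hinge [ 0.6419 -0.2355  0.0122] 0.58 [362. 201.]
top bay [ 0.6427 -0.2351  0.0087] 0.96 [396. 213.]
top module_bosses [ 0.6385 -0.2346  0.1362] 0.56 [401. 204.]
top gate_hinge [ 0.6297 -0.2755  0.0986] 0.92 [413. 210.]
```

The foot sits about 4 mm in front of the bay point, which is within tolerance. I'll descend beside the tab while planning the arc.

>>> {"api": "step_arm", "payload": {"deltas": [[[0,0,-0.8,0,0,0],[0,0,-0.8,0,0,0],[0,0,-0.8,0,0,0],[0,0,-0.8,0,0,0],[0,0,-0.8,0,0,0]]]}}

```text
time_s: 26.52
position: [0.524, -0.28, 0.114]
tool_rot: [2.598, 1.76, 0.004]
force: [-0.7, -0.9, -0.5]
finger_gap: 0.0
finger_force: 0.0
```

```bash
python3 - <<'E'
from h import *
H=np.array([.629,-.2762]);P=np.array([.5235,-.2803])
st()
def pt(th,d=.0145,r=.093):
    f=np.radians(84.6+th);u=np.array([np.cos(f),np.sin(f)]);t=np.array([np.sin(f),-np.cos(f)]);return H+r*u-d*t
Q=pt(73);k=4
for i in range(k): print("app",np.round((Q-P)/k/.03,2))
ths=np.linspace(73,3,16);
for a,b in zip(ths,ths[1:]): print(round(b,1),np.round((pt(b)-pt(a))/.03,2),"rz",round(np.radians(b-a)/.12,2),np.round(pt(b),4))
print("final",pt(0),(pt(0)-pt(3))/.03)
E
```

```text
{'time_s': 26.525, 'position': [0.524, -0.28, 0.114], 'tool_rot': [2.598, 1.76, 0.004], 'force': [-0.656, -0.933, -0.544], 'finger_gap': 0.0, 'finger_force': 0.0, 'joint_pos': [-0.632, 0.4, -0.127, 1.041, 0.001, 1.319]}
app [0.12 0.22]
app [0.12 0.22]
app [0.12 0.22]
app [0.12 0.22]
68.3 [0.07 0.25] rz -0.68 [ 0.5396 -0.2468]
63.7 [0.09 0.24] rz -0.68 [ 0.5423 -0.2396]
59.0 [0.11 0.23] rz -0.68 [ 0.5455 -0.2327]
54.3 [0.13 0.22] rz -0.68 [ 0.5494 -0.226 ]
49.7 [0.14 0.21] rz -0.68 [ 0.5537 -0.2197]
45.0 [0.16 0.2 ] rz -0.68 [ 0.5585 -0.2138]
40.3 [0.18 0.18] rz -0.68 [ 0.5639 -0.2083]
35.7 [0.19 0.17] rz -0.68 [ 0.5696 -0.2032]
31.0 [0.2  0.15] rz -0.68 [ 0.5757 -0.1986]
26.3 [0.22 0.14] rz -0.68 [ 0.5822 -0.1945]
21.7 [0.23 0.12] rz -0.68 [ 0.589 -0.191]
17.0 [0.24 0.1 ] rz -0.68 [ 0.5961 -0.188 ]
12.3 [0.24 0.08] rz -0.68 [ 0.6034 -0.1856]
7.7 [0.25 0.06] rz -0.68 [ 0.6108 -0.1838]
3.0 [0.25 0.04] rz -0.68 [ 0.6184 -0.1827]
final [ 0.62331642 -0.18224817] [0.16364233 0.0142071 ]
```

>>> {"api": "step_arm", "payload": {"deltas": [[[0.12,0.22,0,0,0,0],[0.12,0.22,0,0,0,0],[0.12,0.22,0,0,0,0],[0.12,0.22,0,0,0,0],[0.07,0.25,0,0,0,-0.68]]]}}

```text
time_s: 27.15
position: [0.5411, -0.2459, 0.1153]
tool_rot: [2.668, 1.65, 0.004]
force: [0.3, -2.2, -0.5]
finger_gap: 0.0
finger_force: 0.7
```

>>> {"api": "step_arm", "payload": {"deltas": [[[0.09,0.24,0,0,0,-0.68],[0.11,0.23,0,0,0,-0.68],[0.13,0.22,0,0,0,-0.68],[0.14,0.21,0,0,0,-0.68],[0.16,0.2,0,0,0,-0.68]]]}}

```text
time_s: 27.78
position: [0.5598, -0.2129, 0.1152]
tool_rot: [2.948, 1.073, 0.002]
force: [-0.5, -2.1, -0.6]
finger_gap: 0.0
finger_force: 0.7
```

Contact force is about 2 N and the gate follows.

>>> {"api": "step_arm", "payload": {"deltas": [[[0.18,0.18,0,0,0,-0.68],[0.19,0.17,0,0,0,-0.68],[0.2,0.15,0,0,0,-0.68],[0.22,0.14,0,0,0,-0.68],[0.23,0.12,0,0,0,-0.68]]]}}

```text
time_s: 28.4
position: [0.5894, -0.1909, 0.1152]
tool_rot: [3.104, 0.452, -0.001]
force: [-2.2, -2.5, 0.7]
finger_gap: 0.0001
finger_force: 1.3
```

>>> {"api": "step_arm", "payload": {"deltas": [[[0.24,0.1,0,0,0,-0.68],[0.24,0.08,0,0,0,-0.68],[0.25,0.06,0,0,0,-0.68]]]}}

```text
time_s: 28.78
position: [0.612, -0.1829, 0.1151]
tool_rot: [3.136, 0.071, -0.0]
force: [-2.1, -2.7, 0.8]
finger_gap: -0.0003
finger_force: 1.1
```

>>> {"api": "step_arm", "payload": {"deltas": [[[0.15,0.02,0,0,0,-0.4],[0,0,0,0,0,0]]]}}

```text
time_s: 29.02
position: [0.6167, -0.1821, 0.1149]
tool_rot: [3.138, 0.002, 0.001]
force: [0.1, 0.5, -0.5]
finger_gap: -0.0
finger_force: 0.0
```

```bash
python3 - <<'E'
from h import *
st()
for n in("wrist","scene","top"):
  q=eyes.camera(n); cv2.imwrite(f"pics/{n}10.png",q["img"])
  for th in("module_bosses","module_foot","gate_tab","gate_hinge"):
    for r in spotter.place_of(th,q)[:3]:
      if r["xyz"][1]<-.1: print(n,th,np.round(r["xyz"],4),round(r["conf"],2),np.round(proj(q,r["xyz"])))
E
```

```text
{'time_s': 29.025, 'position': [0.617, -0.182, 0.115], 'tool_rot': [3.138, 0.002, 0.001], 'force': [0.097, 0.515, -0.475], 'finger_gap': -0.0, 'finger_force': 0.0, 'joint_pos': [-0.416, 0.477, 0.007, 1.098, -0.003, 2.724]}
wrist module_bosses [ 0.6479 -0.233   0.134 ] 0.97 [500. 277.]
wrist gate_tab [ 0.6258 -0.1871  0.0964] 0.66 [328. 294.]
scene module_foot [ 0.6512 -0.2338  0.009 ] 0.57 [360. 200.]
scene module_foot [ 0.6276 -0.2803  0.0915] 0.21 [377. 176.]
scene gate_tab [ 0.6264 -0.1845  0.0939] 0.49 [355. 187.]
scene gate_hinge [ 0.6276 -0.2782  0.092 ] 0.67 [377. 176.]
top gate_hinge [ 0.6291 -0.2728  0.0953] 0.44 [412. 210.]
```

>>> {"api": "step_arm", "payload": {"deltas": [[[0.1,0,0,0,0,-0.3],[0.1,0,0,0,0,-0.3],[0,0,0,0,0,0]]]}}

```text
time_s: 30.15
position: [0.6221, -0.1822, 0.1146]
tool_rot: [3.136, -0.112, -0.001]
force: [-1.7, 1.6, 0.8]
finger_gap: 0.0001
finger_force: 1.1
```

>>> {"api": "step_arm", "payload": {"deltas": [[[0.05,0,0,0,0,0],[0.05,0,0,0,0,0],[0,0,0,0,0,0]]]}}

```text
time_s: 30.52
position: [0.6233, -0.1822, 0.1145]
tool_rot: [3.136, -0.112, -0.007]
force: [-11.3, 3.1, 6.1]
finger_gap: 0.0001
finger_force: 6.0
```

The tool stalls at exactly the predicted shut position, at 11 N. One more short press, then I'll back off and check.

>>> {"api": "step_arm", "payload": {"deltas": [[[0.04,0,0,0,0,0],[0,0,0,0,0,0]]]}}

```text
time_s: 30.78
position: [0.6235, -0.1822, 0.1145]
tool_rot: [3.136, -0.112, -0.01]
force: [-17.9, 1.9, 8.3]
finger_gap: 0.0002
finger_force: 8.6
```

>>> {"api": "step_arm", "payload": {"deltas": [[[-0.4,0,0,0,0,0],[-0.8,0,0,0,0,0],[-1,0,0,0,0,0],[-0.6,0,0.6,0,0,0],[0,0,1,0,0,0]]]}}

```text
time_s: 31.4
position: [0.5412, -0.1825, 0.1628]
tool_rot: [3.136, -0.113, -0.002]
force: [0.2, 0.2, 0.7]
finger_gap: -0.0003
finger_force: 0.0
```

>>> {"api": "step_arm", "payload": {"deltas": [[[-0.5,0,1,0,0,0],[-0.5,0,1,0,0,0],[-0.5,0,1,0,0,0],[-0.5,0,0,0,0,0],[0,0,0,0,0,0]]]}}

```text
time_s: 32.02
position: [0.4818, -0.1825, 0.2525]
tool_rot: [3.136, -0.113, 0.001]
force: [-0.5, 0.2, 0.5]
finger_gap: 0.0002
finger_force: 0.0
```

```bash
python3 - <<'E'
from h import *
st(); im=[]
for n in("wrist","scene","top"):
  q=eyes.camera(n); cv2.imwrite(f"pics/{n}11.png",q["img"])
  for th in("module_bosses","module_foot","gate_tab","gate_hinge","torch","cell_a","mouse"):
    for r in spotter.place_of(th,q)[:2]: print(n,th,np.round(r["xyz"],4),round(r["conf"],2),np.round(proj(q,r["xyz"])))
  im.append(q["img"])
a=cv2.resize(im[0][0:300,120:520],(400,300)) ; b=cv2.resize(im[1][110:230,300:460],(400,300),interpolation=cv2.INTER_CUBIC); c=cv2.resize(im[2][180:250,360:450],(386,300),interpolation=cv2.INTER_CUBIC)
cv2.imwrite("pics/fin.png",np.vstack([np.hstack([b,cv2.resize(c,(400,300))]),np.hstack([a,cv2.resize(im[1],(400,300))])]))
E
```

```text
{'time_s': 32.025, 'position': [0.482, -0.182, 0.253], 'tool_rot': [3.136, -0.113, 0.001], 'force': [-0.5, 0.167, 0.455], 'finger_gap': 0.0, 'finger_force': 0.0, 'joint_pos': [-0.523, 0.197, -0.055, 1.317, -0.003, 2.69]}
wrist module_bosses [0.548  0.0321 0.0195] 0.89 [ 56. 143.]
wrist module_foot [ 0.5124 -0.0873  0.0177] 0.91 [203. 175.]
wrist mouse [ 0.5542 -0.4424  0.0026] 0.91 [611.  94.]
scene module_bosses [0.5451 0.0325 0.0191] 0.92 [317. 252.]
scene module_bosses [ 0.6565 -0.235   0.1331] 0.84 [361. 165.]
scene module_foot [ 0.5143 -0.0856  0.0183] 0.6 [356. 239.]
scene gate_tab [ 0.6315 -0.1856  0.0922] 0.73 [354. 186.]
scene gate_hinge [ 0.6274 -0.276   0.0932] 0.95 [376. 176.]
scene torch [0.4459 0.4542 0.0023] 0.74 [205. 361.]
scene torch [ 0.6265 -0.2787  0.0945] 0.25 [377. 175.]
scene cell_a [ 6.279e-01  3.546e-01 -5.000e-04] 0.63 [200. 297.]
scene mouse [ 0.6505 -0.2358  0.0041] 0.68 [360. 202.]
top module_bosses [0.5502 0.0333 0.0181] 0.56 [314. 241.]
top module_foot [ 0.5117 -0.0796  0.0166] 0.56 [349. 252.]
top gate_tab [ 0.6367 -0.1819  0.0941] 0.51 [382. 208.]
top torch [ 0.447   0.4521 -0.0023] 0.92 [184. 274.]
top cell_a [ 0.6229  0.3649 -0.0019] 0.56 [213. 221.]
top mouse [ 5.547e-01 -4.353e-01 -3.000e-04] 0.78 [458. 239.]
```

View pics/fin.png

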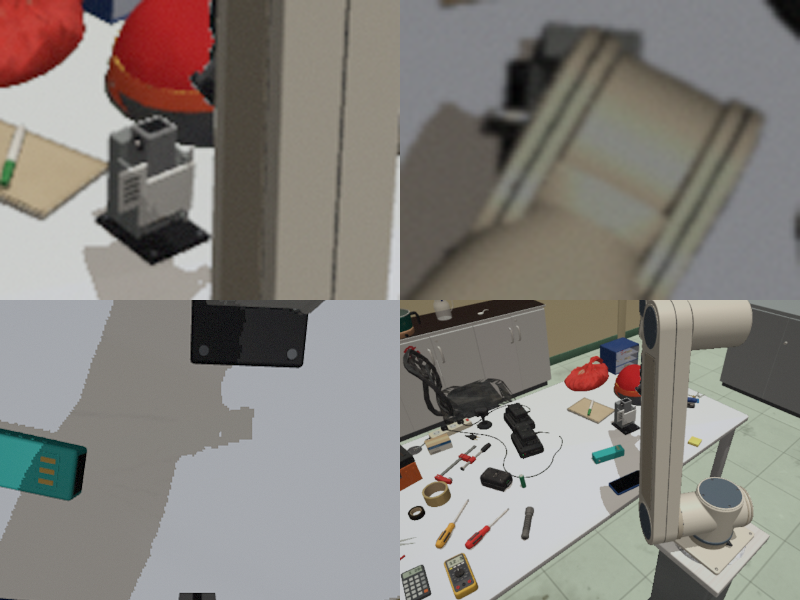

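The gate is shut across the bay at (150,185) in the top-left panel, the battery stands behind it pressed home, and nothing else has moved.

```bash
python3 -c "
from bench import close_job
print(close_job())"
```

```text
the job is handed in; nothing more can be done
None
```

The battery is standing in the charger bay with the gate pushed fully shut, the torch, cell and mouse are where they were, and I have handed the job in at about 32 s of the 70 s; no verdict came back.

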